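# Vent the filter module and hold its cell home

## Robot

A 6-joint arm with a two-finger parallel gripper is mounted at the origin on the work surface. World frame = base frame: x ahead of the robot, y to its left, z up, the work surface at z = 0. Lengths are in m, angles in rad, forces in N, time in s.
With the tool pointing down it reaches from about 0.4 to 0.825 m from the base axis. Payload 7 kg.
Tool frame: the origin (TCP) lies on the centre line of the jaws, within the pads' length; the fingertips stand 19 mm ahead of it and the grasp point (between the pads) is the TCP; z points along the fingers, y is the line along which they close (so a half turn about z gives the same grasp; the last joint's range is limited). The gripper opens to 88 mm and grips with 3 to 60 N. Pads are 19 mm wide; open, the fingers measure 130 mm over their backs; the gripper's body (78 mm by 193 mm) begins 47 mm behind the grasp point.
Start: joints at [-0.953, 0.359, 0.012, 0, -1.224, -0.288], TCP at [0.219, -0.639, 0.246] pointing down, gripper open.
Joint ranges: [-3.07, 3.07], [-1.43, 2.12], [-1.02, 1.25], [-3.03, 1.67], [-3.05, -0], [-3.03, 3.03]. Speed limits (rad/s): [2.39, 2.39, 3.01, 3.14, 3.14, 3.14].

## Interface

Orientations are given as a rotation vector (axis times angle).
In Python, from bench import readout, eyes, robot, finder gives the robot as it stands. The module is installed in compiled form; this text tells all that it offers.
- The arm moves only by the tool drive_tool, never from a script. Its argument "series" is a list of rows, each a list of 5 numbers: the shift along the tool's x, y, z in m, then the turn about the tool's z in degrees, then the opening, from 0 (shut) to 1 (fully open). A call has exactly 5 rows; each row shifts and turns the commanded pose from where the row before left it, along the tool's axes as they then stand; what a row does not reach is not made up. A row lasts 1/12 s, in which the tool goes at most 41.7 mm and 7.16 degrees, less where a joint would pass 70% of its speed; a pose out of reach is approached as far as the arm can. A call is refused whole if a number of a shift passes 0.0417 or a number of a turn 7.16, either way. A call with a gripper value outside its range is refused whole. The fingers move at their own pace and stop on an object; "squeeze" is the grip in N (left out, the last holds). Time passes only in rows, so rows that do not move let the fingers close, or fill a call up. It gives the time, the measured TCP pose, the force, the opening and the grip force at its end, in the units of the state.
- readout.get_state(): the state, without advancing time (a new reading comes with each control period).
- eyes.capture(name): name is "scene" or "top" or "wrist"; returns the picture (384x512x3 uint8, blue, green, red); there is no depth.
- eyes.calibration(name): a dict with "vfov" (degrees; the focal length in pixels is half the picture's height over the tangent of half this angle, whatever the lens; pixels are square), "cx", "cy" (the principal point, pixels), "eye" and "attitude" of the camera in the world. Camera axes: x right, y up, looking along -z (the intrinsics and any distortion apply to the point x, -y, -z); pixel columns grow to the right and rows downward; lengths in m; the calibration is good to about 2 mm. A picture is of the moment at which its call begins: read the wrist's pose just before it. calibration takes no time and is no camera call; for the wrist camera it gives the pose at the moment of the call.
- robot.job_done(): hands the job in; it is judged then, once.
Trained networks look in the newest picture that a camera, given by its name, has taken for a name from the list of things; names that differ only in an ending like _2 or _b are one class to them, and where a whole thing is asked for, a point or a joint stands for the part that bears it (a point fixed in the world has none). Each returns a list of dicts, best first, with "conf" (0 to 1); they miss things now and then, are a little off and sometimes report something else, mostly with a low value. They report only what shows in the picture. A call takes as long as a camera call.
- finder.boxes_of(name, camera): "bbox" ([left, top, right, bottom] as shares, 0 to 1, of the picture: columns of its width, rows of its height, round what is visible of it).
The state is a dict: "time": time; "qpos": joint angles; "dq": joint speeds; "joint_efforts": joint torques, N m; "eef_pos": TCP position; "ee_rot": TCP orientation; "ft_force": force on the tool from outside, world axes, zero at the start; "ft_torque": the same for the moment, N m; "grip_width": finger opening in m; "finger_force": force on a finger pad.
Only numpy, scipy, OpenCV 4.12 (cv2) and the standard library are available. Lean on these libraries where they do the work, as an engineer would, in place of code of your own. Each camera call takes 0.05 s, during which the arm holds its last target. There are 200 camera calls.

## Task

On the white filter module, first turn the black vent selector clockwise until it clicks over to its far stop. Then turn the knurled filter collar on its spigot until its hidden keyway drops over the pin, and push it fully home, flush on the steel flange, against the spring. Finish while still holding the collar pushed home (it springs back up if let go), and leave the other things on the bench where they are.

Things in the scene. Friction and masses are not known exactly. Their poses are not given: they have to be found in the camera images.
- deck: White instrument case of the filter module, 210 mm (its x) by 360 mm (its y) by 60 mm high, fixed on the bench; origin at the centre of its underside. The filter station and the vent selector both stand on its top face, about 170 mm apart, either one on the left.
- seat (a point): Centre of the top face of the filter station's round steel flange (80 mm diameter, 14 mm thick, fixed on the case, top 74 mm above the bench), z up.
- spigot_top (a point): Top of the fixed upright steel spigot, 20 mm diameter, that stands 34 mm high on the flange inside the collar. A 5 mm cross pin runs through it and sticks out 6 mm on both sides, its upper side 10 mm above the flange. The pin's direction differs every time, is hidden by the collar, and has nothing to do with this point's axes.
- collar: Loose knurled aluminium filter collar like a closed cap, 54 mm diameter, 44 mm tall, about 0.18 kg, with a dark top and a pale filter window; origin at the centre of its underside, z up. It starts on the spigot, resting on the cross pin, underside 10 mm above the flange, and can wobble a few degrees. Its bore has a hidden 9.5 mm wide keyway slot right across, so it fits the pin every half turn.
- collar_grip (a point): Point on the collar's axis 30 mm above its underside, where to grip it. From the start, a clockwise turn (from above) of 0.4 to 1.2 rad brings the keyway over the pin, with about 0.1 rad of play either way; counterclockwise takes more. Gripped, it does not sink by itself: press lightly as you turn. It then sinks 5 mm to the sprung disc and 5 mm more when pushed, flush on the flange.
- spring_disc (a joint): How far the sprung steel disc (46 mm diameter, around the spigot foot, top 5 mm above the flange when free) is pushed down, m: 0 free, 0.005 when the collar is home on the flange. The spring pushes back with 3 N at first, 8 N at home.
- vent_grip (a point): Grip point of the black vent selector: on its axis, 7 mm below the top of its upright bar grip, 97 mm above the bench. The bar is 14 mm thick, 42 mm long and stands free for 30 mm; its long direction is this point's x axis, which turns with the knob; z is up.
- vent (a joint): Angle of the vent selector, rad, growing clockwise seen from above: starts at 0 (stop), far stop at 1.2. A sprung detent pushes it back (up to about 0.15 N m) until 0.6, and beyond 0.6 snaps it on to the far stop.
- tube_rack: Bystander: white rack of capped sample tubes, 160 x 65 x 103 mm, loose; origin at the centre of its underside.
- specimen_jar: Bystander: specimen jar with lid, 60 mm diameter, 75 mm tall, loose; origin at the centre of its underside.
- tip_box: Bystander: grey pipette-tip box with white lid, 120 x 85 x 64 mm, loose; origin at the centre of its underside.

How it is judged:
By the outcome, as a careful person would: the job done as asked, in the order asked, and still so for the second after the job is handed in, while the arm keeps its last pose, push and grip.
It also fails if it takes over 59 s, if anything falls off the work surface, if the arm or the gripper's body presses on something with over 40 N, if the wrist force passes 120 N, or if a joint passes its speed limit or range.

## Working session

There is one attempt and no reset: what is moved stays moved. The work goes in short steps, Python scripts to look and compute and a tool call to move; the robot and the scene stay as the last step left them, time stands still between calls to the robot, and variables do not carry over. Pictures are saved under pics/ and viewed, at most 10 in all, crops included, and the job is handed in when it is done.

Besides the shell and the picture viewer there is one more tool, called after "Call:" as name(argument=value, ...), one argument or row to a line, values as JSON. drive_tool: Moves the arm, as the interface text tells. Its arguments: {"type":"object","properties":{"series":{"type":"array","items":{"type":"array","items":{"type":"number"}}},"squeeze":{"type":"number"}},"required":["series"]}

```bash
mkdir -p pics; cat > h.py <<'E'
from bench import readout, eyes, robot, finder
import numpy as np, cv2
from scipy.spatial.transform import Rotation as R
def rot(a):
    a=np.array(a,float)
    if a.shape==(3,3): return a
    if a.size==3: return R.from_rotvec(a).as_matrix()
    return None
def ray(c,u,v):
    f=192/np.tan(np.radians(c['vfov'])/2)
    d=np.array([(u-c['cx'])/f,-(v-c['cy'])/f,-1])
    return np.array(c['eye']),rot(c['attitude'])@d
def atz(c,u,v,z):
    e,d=ray(c,u,v); return e+d*(z-e[2])/d[2]
def proj(c,p):
    f=192/np.tan(np.radians(c['vfov'])/2)
    q=rot(c['attitude']).T@(np.array(p)-np.array(c['eye']))
    return c['cx']+f*q[0]/-q[2], c['cy']-f*q[1]/-q[2]
E
python3 - <<'E'
from h import *
s=readout.get_state();print(s)
ims=[]
for n in ['top','scene']:
    im=eyes.capture(n);cv2.imwrite(f'pics/{n}0.png',im);c=eyes.calibration(n);print(n,c)
    for t in ['deck','collar','vent','tube_rack','specimen_jar','tip_box']:
        b=finder.boxes_of(t,n)
        for x in b[:2]: print(t,round(x['conf'],2),[round(q*k) for q,k in zip(x['bbox'],[512,384]*2)])
E
```

```text
{'time': 0.0, 'qpos': array([-9.52906786e-01,  3.59393858e-01,  1.10704813e-02, -3.52565806e-04,
       -1.22410215e+00, -2.88124559e-01]), 'dq': array([-0.00033844,  0.00093066, -0.00107502, -0.00093102,  0.000419  ,
        0.00076762]), 'joint_efforts': array([-9.04949720e-04, -5.82715881e+01,  2.93052399e+01,  6.99751943e+00,
        6.87812339e-03, -1.35793598e-04]), 'eef_pos': array([ 0.21842609, -0.63820184,  0.24462278]), 'ee_rot': array([ 5.15395455e-01, -3.09860584e+00, -2.52858286e-03]), 'ft_force': array([ 0.72980309, -0.3335544 , -0.11240895]), 'ft_torque': array([-0.03623932, -0.02099235,  0.01187128]), 'finger_force': 0.0, 'grip_width': 0.08790805364802909}
top {'vfov': 56.277071224780244, 'cx': 252.6332478922631, 'cy': 198.16567710455863, 'eye': array([ 0.36250643, -0.01257521,  1.13370129]), 'attitude': array([ 0.10731969, -0.08687941, -1.58071664])}
deck 0.67 [196, 142, 315, 215]
deck 0.33 [380, 165, 407, 188]
collar 0.63 [271, 172, 289, 193]
vent 0.5 [214, 172, 228, 187]
tube_rack 0.58 [91, 135, 127, 192]
tube_rack 0.44 [266, 176, 293, 193]
specimen_jar 0.94 [379, 168, 404, 191]
tip_box 0.9 [365, 226, 409, 272]
scene {'vfov': 43.10123833320118, 'cx': 259.95361764685435, 'cy': 194.05153712470613, 'eye': array([1.63347356, 0.23920666, 1.11989855]), 'attitude': array([0.59645686, 0.74763918, 1.62199466])}
deck 0.96 [185, 188, 313, 260]
collar 0.75 [223, 188, 236, 209]
vent 0.45 [275, 202, 287, 221]
tube_rack 0.94 [383, 218, 419, 283]
tube_rack 0.5 [275, 204, 287, 220]
specimen_jar 0.73 [113, 192, 133, 221]
tip_box 0.83 [135, 150, 181, 187]
tip_box 0.39 [113, 195, 133, 222]
```

View pics/top0.png

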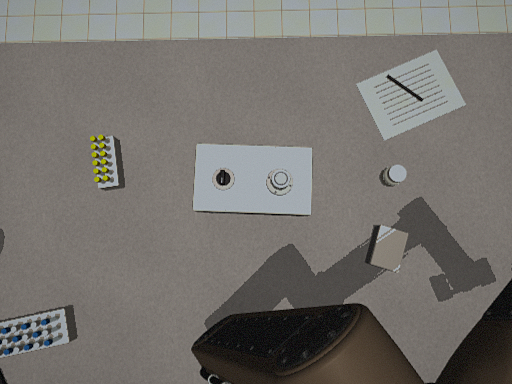

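View pics/scene0.png

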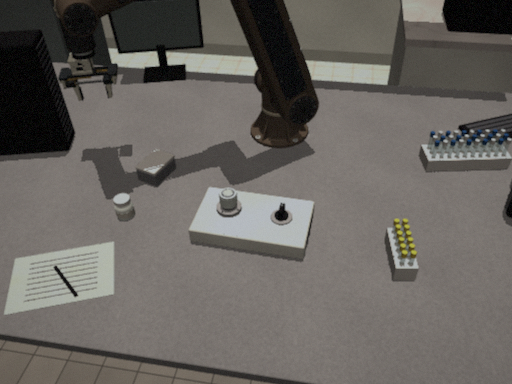

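The top view shows the white case (columns 194–312, rows 144–214), with the vent selector at about (223,178) and the collar at about (280,180). The rack, jar and tip box are all well clear of it.

```bash
python3 - <<'E'
from h import *
im=cv2.imread('pics/top0.png');c=eyes.calibration('top')
for n,u,v,z in [('vent',222.5,177.5,.104),('collar',280,178.5,.128),('flange',279.5,181.5,.074),('d1',196,144,.06),('d2',312,148,.06),('d3',311,215,.06),('d4',194,211,.06)]: print(n,atz(c,u,v,z).round(4))
c2=eyes.calibration('scene')
print('scene vent',atz(c2,282,207,.104).round(4),'collar',atz(c2,228.5,193,.128).round(4))
a=cv2.resize(im[140:220,190:320],None,fx=6,fy=6,interpolation=3);cv2.imwrite('pics/crop1.png',a)
s=readout.get_state();print(rot(s['ee_rot']).round(3));w=eyes.calibration('wrist');print(w);T=rot(s['ee_rot']);print((T.T@(w['eye']-s['eef_pos'])).round(4),(T.T@rot(w['attitude'])).round(3))
E
```

```text
vent [0.5522 0.0872 0.104 ]
collar [ 0.5426 -0.0785  0.128 ]
flange [ 0.5432 -0.0804  0.074 ]
d1 [0.6661 0.1731 0.06  ]
d2 [ 0.6481 -0.1828  0.06  ]
d3 [ 0.4428 -0.1733  0.06  ]
d4 [0.4592 0.1774 0.06  ]
scene vent [0.5561 0.0932 0.104 ] collar [ 0.5442 -0.0758  0.128 ]
[[-0.946 -0.324  0.   ]
 [-0.324  0.946 -0.   ]
 [ 0.    -0.    -1.   ]]
{'vfov': 65.32821829568374, 'cx': 259.5489792920669, 'cy': 193.7470252302268, 'eye': array([ 0.1444915 , -0.66433598,  0.38526308]), 'attitude': array([-0.20003347, -0.28090604,  1.8853624 ])}
[ 0.0784 -0.0003 -0.1397] [[ 0.001  0.957  0.291]
 [ 1.    -0.    -0.001]
 [-0.     0.291 -0.957]]
```

View pics/crop1.png

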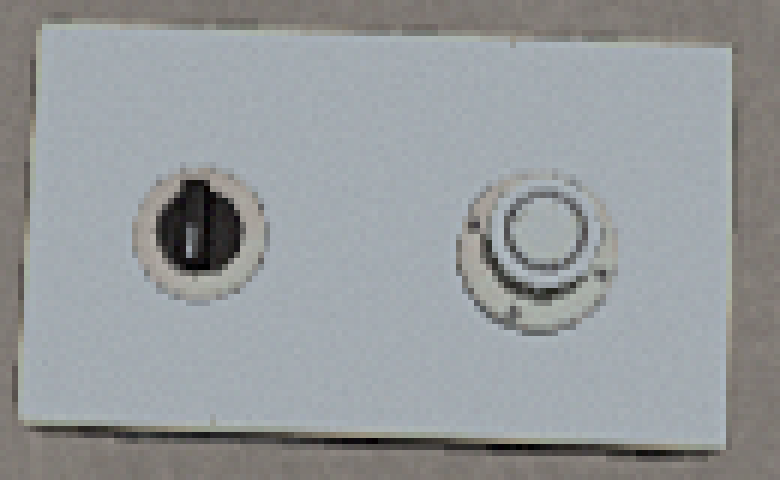

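The crop shows the selector's bar nearly vertical in the image, so it lies along world x, centred near (0.553, 0.089). The collar is near (0.543, -0.079). I'll travel above the vent and then turn the tool.

Call:
drive_tool(
  series=[
    [-0.0276,0.029,0,0,1],
    [-0.0276,0.029,0,0,1],
    [-0.0276,0.029,0,0,1],
    [-0.0276,0.029,0,0,1],
    [-0.0276,0.029,0,0,1],
  ],
)

```text
time: 1.12
eef_pos: [0.3025, -0.4552, 0.2456]
ee_rot: [-0.515, 3.099, -0.0]
ft_force: [1.9, 0.2, 0.2]
grip_width: 0.0877
finger_force: 0.0
```

Call:
drive_tool(
  series=[
    [-0.0276,0.029,0,0,1],
    [-0.0276,0.029,0,0,1],
    [-0.0276,0.029,0,0,1],
    [-0.0276,0.029,0,0,1],
    [-0.0276,0.029,0,0,1],
  ],
)

```text
time: 1.53
eef_pos: [0.3862, -0.2731, 0.246]
ee_rot: [-0.515, 3.098, -0.001]
ft_force: [1.3, 0.3, -0.0]
grip_width: 0.0879
finger_force: 0.0
```

Call:
drive_tool(
  series=[
    [-0.0276,0.029,0,0,1],
    [-0.0276,0.029,0,0,1],
    [-0.0276,0.029,0,0,1],
    [-0.0276,0.029,0,0,1],
    [-0.0276,0.029,0,0,1],
  ],
)

```text
time: 1.95
eef_pos: [0.4698, -0.0909, 0.2462]
ee_rot: [-0.516, 3.098, -0.0]
ft_force: [1.7, -1.1, 1.1]
grip_width: 0.0877
finger_force: 0.0
```

Call:
drive_tool(
  series=[
    [-0.0276,0.029,0,0,1],
    [-0.0276,0.029,0,0,1],
    [-0.0276,0.029,0,0,1],
    [-0.0276,0.029,0,0,1],
    [-0.0276,0.029,0,0,1],
  ],
)

```text
time: 2.37
eef_pos: [0.5534, 0.091, 0.2459]
ee_rot: [-0.516, 3.098, 0.0]
ft_force: [0.8, -0.8, 0.2]
grip_width: 0.0876
finger_force: 0.0
```

Call:
drive_tool(
  series=[
    [0,0,0,-7,1],
    [0,0,0,-7,1],
    [0,0,0,-7,1],
    [0,0,0,-7,1],
    [0,0,0,-7,1],
  ],
)

```text
time: 2.78
eef_pos: [0.553, 0.0891, 0.2456]
ee_rot: [-1.433, 2.796, -0.0]
ft_force: [-0.1, -0.8, -0.0]
grip_width: 0.0877
finger_force: 0.0
```

Call:
drive_tool(
  series=[
    [0,0,0,-7,1],
    [0,0,0,-7,1],
    [0,0,0,-7,1],
    [0,0,0,-7,1],
    [0,0,0,-7,1],
  ],
)

```text
time: 3.2
eef_pos: [0.553, 0.0889, 0.2457]
ee_rot: [-2.207, 2.236, -0.0]
ft_force: [0.8, -0.6, 0.3]
grip_width: 0.0873
finger_force: 0.0
```

Call:
drive_tool(
  series=[
    [0,0,0,-7,1],
    [0,0,0,-7,1],
    [0,0,0,-7,1],
    [0,0,0,-7,1],
    [0,0,0,-7,1],
  ],
)

```text
time: 3.62
eef_pos: [0.553, 0.0889, 0.2457]
ee_rot: [-2.777, 1.469, -0.0]
ft_force: [-0.4, -0.1, -0.1]
grip_width: 0.0877
finger_force: 0.0
```

Call:
drive_tool(
  series=[
    [0,0,0,-7,1],
    [0,0,0,-7,1],
    [0,0,0,-7,1],
    [0,0,0,-7,1],
    [0,0,0,-7,1],
  ],
)

```text
time: 4.03
eef_pos: [0.553, 0.0889, 0.2457]
ee_rot: [-3.09, 0.566, -0.0]
ft_force: [-0.6, 0.0, 0.0]
grip_width: 0.0877
finger_force: 0.0
```

Call:
drive_tool(
  series=[
    [0,0,0,-7,1],
    [0,0,0,-7,1],
    [0,0,0,-7,1],
    [0,0,0,0,1],
    [0,0,0,0,1],
  ],
)

```text
time: 4.45
eef_pos: [0.553, 0.0889, 0.2457]
ee_rot: [-3.141, 0.009, -0.0]
ft_force: [-0.1, 0.6, 0.2]
grip_width: 0.0876
finger_force: 0.0
```

```bash
python3 - <<'E'
from h import *
s=readout.get_state();print(s['time'],s['eef_pos'],rot(s['ee_rot']).round(3),s['qpos'].round(3))
w=eyes.calibration('wrist');im=eyes.capture('wrist');cv2.imwrite('pics/w1.png',im)
for t,z in [('collar',.128),('vent',.104)]:
    for x in finder.boxes_of(t,'wrist')[:2]:
        b=[round(q*k) for q,k in zip(x['bbox'],[512,384]*2)];print(t,x['conf'],b,atz(w,(b[0]+b[2])/2,(b[1]+b[3])/2,z-.02))
E
```

```text
4.45 [0.55298479 0.08887205 0.24567653] [[ 1.    -0.006  0.   ]
 [-0.006 -1.     0.   ]
 [ 0.    -0.    -1.   ]] [ 0.509  0.17  -0.245  0.    -1.155  1.056]
collar 0.83 [396, 166, 475, 228] [ 0.54395094 -0.08199423  0.108     ]
vent 0.56 [241, 153, 279, 201] [0.55889244 0.08833296 0.084     ]
```

View pics/w1.png

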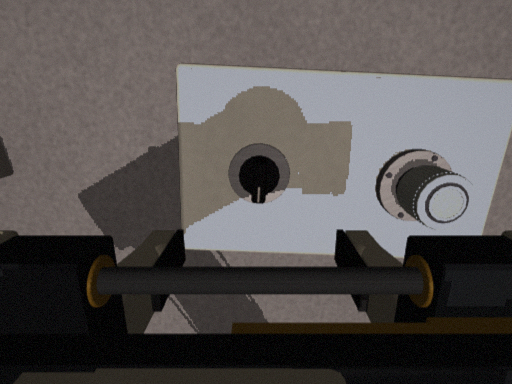

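The wrist view shows the vent's ring centred at about (260,173), with its dark bar below it. The collar window is at about (446,202) and its flange at about (415,185). I'll refine both, with contrast enhanced on the knob.

```bash
python3 - <<'E'
from h import *
w=eyes.calibration('wrist');im=cv2.imread('pics/w1.png')
print('ring',atz(w,259.5,173,.062),'win',atz(w,446,202.5,.128),'flange',atz(w,415.5,185.5,.074))
p=[.553,.0889]
for z in(.062,.074,.104): print(z,np.round(proj(w,[*p,z]),1))
for dx in(-.021,.021):
  for dy in(-.007,.007): print(np.round(proj(w,[.553+dx,.0889+dy,.104]),1))
a=im[135:225,215:305].astype(float); a=np.clip((a/255)**.5*300,0,255).astype('uint8')
cv2.imwrite('pics/crop2.png',cv2.resize(a,None,fx=6,fy=6,interpolation=0))
E
```

```text
ring [0.55805582 0.08885674 0.062     ] win [ 0.54518966 -0.08008035  0.128     ] flange [ 0.54631923 -0.07915934  0.074     ]
0.062 [259.5 177.4]
0.074 [259.5 180.1]
0.104 [259.5 187.8]
[266.6 208. ]
[252.5 208.1]
[266.7 166.6]
[252.  166.6]
```

View pics/crop2.png

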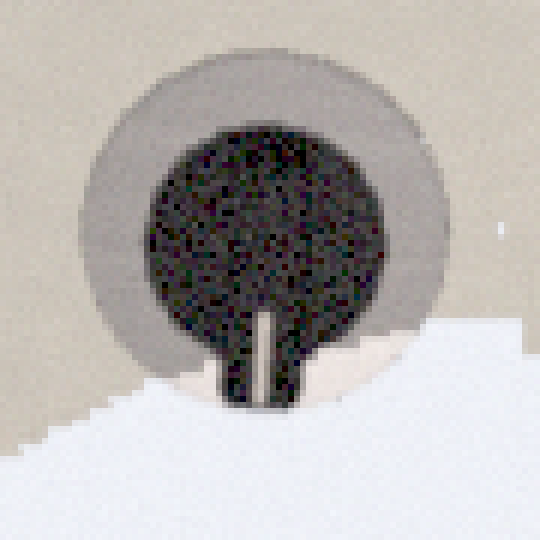

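Call:
drive_tool(
  series=[
    [0.004,-0.0005,0.03,0,1],
    [0,0,0.03,0,1],
    [0,0,0.03,0,1],
    [0,0,0.03,0,0.6],
    [0,0,0.028,0,0.5],
  ],
  squeeze=30,
)

```text
time: 5.02
eef_pos: [0.5568, 0.0893, 0.0962]
ee_rot: [-3.141, 0.007, -0.0]
ft_force: [0.1, 0.9, 0.1]
grip_width: 0.0795
finger_force: 0.0
```

Call:
drive_tool(
  series=[
    [0,0,0,0,0],
    [0,0,0,0,0],
    [0,0,0,0,0],
    [0,0,0,0,0],
    [0,0,0,0,0],
  ],
)

```text
time: 5.43
eef_pos: [0.5581, 0.0899, 0.0996]
ee_rot: [-3.14, 0.003, -0.005]
ft_force: [0.2, 0.3, 0.9]
grip_width: 0.0464
finger_force: 0.0
```

Call:
drive_tool(
  series=[
    [0,0,0,0,0],
    [0,0,0,0,0],
    [0,0,0,0,0],
    [0,0,0,0,0],
    [0,0,0,0,0],
  ],
)

```text
time: 5.85
eef_pos: [0.5571, 0.0896, 0.0978]
ee_rot: [-3.141, 0.003, -0.001]
ft_force: [-2.2, 4.5, 3.2]
grip_width: 0.0145
finger_force: 29.9
```

Call:
drive_tool(
  series=[
    [0,0,0,6,0],
    [0,0,0,6,0],
    [0,0,0,6,0],
    [0,0,0,6,0],
    [0,0,0,6,0],
  ],
)

```text
time: 6.27
eef_pos: [0.557, 0.0897, 0.0977]
ee_rot: [-3.032, 0.823, 0.0]
ft_force: [-1.0, 3.0, 2.9]
grip_width: 0.0139
finger_force: 29.8
```

Call:
drive_tool(
  series=[
    [0,0,0,6,0],
    [0,0,0,6,0],
    [0,0,0,6,0],
    [0,0,0,6,0],
    [0,0,0,6,0],
  ],
)

```text
time: 6.68
eef_pos: [0.5569, 0.0896, 0.0977]
ee_rot: [-2.715, 1.58, 0.0]
ft_force: [-1.4, 1.4, 2.4]
grip_width: 0.0139
finger_force: 29.8
```

Call:
drive_tool(
  series=[
    [0,0,0,6,0],
    [0,0,0,2.5,0],
    [0,0,0,0,0],
    [0,0,0,0,0],
    [0,0,0,0,0],
  ],
)

```text
time: 7.1
eef_pos: [0.5569, 0.0896, 0.0977]
ee_rot: [-2.597, 1.768, 0.0]
ft_force: [-1.8, 2.1, 4.1]
grip_width: 0.0138
finger_force: 29.8
```

```bash
python3 - <<'E'
from h import *
s=readout.get_state();r=rot(s['ee_rot']);print(s['time'],s['eef_pos'],np.degrees(np.arctan2(r[1,0],r[0,0])),s['qpos'].round(3),s['ft_force'],s['ft_torque'])
E
```

```text
7.1 [0.55694606 0.08956679 0.09772781] -68.50080917490762 [ 0.506  0.319 -0.423 -0.    -0.829 -0.131] [-1.82463443  2.09572008  4.14623826] [ 0.77079395  1.1019472  -0.16205049]
```

Call:
drive_tool(
  series=[
    [0,0,0,2,0],
    [0,0,0,1,0],
    [0,0,0,0,0],
    [0,0,0,0,0],
    [0,0,0,0,0],
  ],
)

```text
time: 7.52
eef_pos: [0.5569, 0.0895, 0.0977]
ee_rot: [-2.55, 1.835, 0.0]
ft_force: [-2.5, 2.6, 4.6]
grip_width: 0.0137
finger_force: 29.9
```

```bash
python3 - <<'E'
from h import *
s=readout.get_state();r=rot(s['ee_rot']);print(s['time'],s['eef_pos'],np.degrees(np.arctan2(r[1,0],r[0,0])),s['ft_force'],s['ft_torque'])
E
```

```text
7.5167 [0.55694874 0.08954135 0.09773254] -71.49720060704183 [-2.54430185  2.56509042  4.60572473] [0.89106278 1.38364914 0.14052848]
```

Call:
drive_tool(
  series=[
    [0,0,0,0,1],
    [0,0,0,0,1],
    [0,0,-0.039,0,1],
    [0,0,-0.039,0,1],
    [0,0,-0.039,0,1],
  ],
)

```text
time: 7.93
eef_pos: [0.5566, 0.0888, 0.2152]
ee_rot: [2.547, -1.836, -0.001]
ft_force: [0.5, 0.8, 0.6]
grip_width: 0.0417
finger_force: 0.0
```

Call:
drive_tool(
  series=[
    [0.0313,0.013,0,0,1],
    [0.0313,0.013,0,0,1],
    [0.0313,0.013,0,0,1],
    [0.0313,0.013,0,0,1],
    [0.0313,0.013,0,0,1],
  ],
)

```text
time: 8.35
eef_pos: [0.5443, -0.0812, 0.2145]
ee_rot: [-2.549, 1.836, -0.0]
ft_force: [0.9, -0.1, 0.4]
grip_width: 0.0751
finger_force: 0.0
```

Call:
drive_tool(
  series=[
    [0,0,0,0,1],
    [0,0,0,0,1],
    [0,0,0,0,1],
    [0,0,0,0,1],
    [0,0,0,0,1],
  ],
)

```text
time: 8.77
eef_pos: [0.5449, -0.0787, 0.2145]
ee_rot: [2.549, -1.836, -0.0]
ft_force: [-0.0, -0.1, -0.1]
grip_width: 0.0875
finger_force: 0.0
```

```bash
python3 - <<'E'
from h import *
s=readout.get_state();r=rot(s['ee_rot']);print(s['time'],s['eef_pos'],np.degrees(np.arctan2(r[1,0],r[0,0])),s['ft_force'],s['ft_torque'])
w=eyes.calibration('wrist');im=eyes.capture('wrist');cv2.imwrite('pics/w2.png',im)
p=s['eef_pos']
for z in(.074,.128): print(np.round(proj(w,[p[0],p[1],z]),1))
E
```

```text
8.7667 [ 0.54490931 -0.07871855  0.21447278] -71.52234215112722 [-0.00358855 -0.12916975 -0.05556689] [ 0.04082207  0.08833406 -0.03269842]
[260.  187.7]
[260.1 206.1]
```

View pics/w2.png

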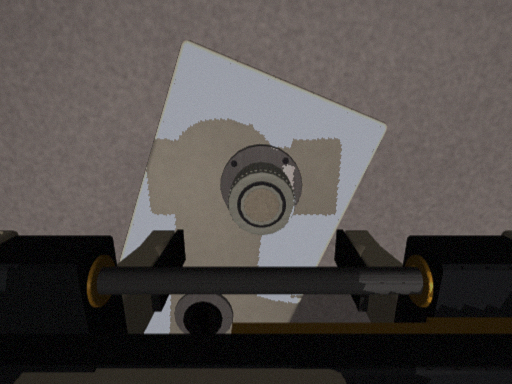

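The collar window is at (262,204), against a predicted (260,206), so I need to correct by about +2 mm in tool x and +1.2 mm in tool y. Next I'll check the vent from the fixed cameras.

```bash
python3 - <<'E'
from h import *
o=[]
for n in('top','scene'):
    im=eyes.capture(n);u,v=map(int,proj(eyes.calibration(n),[.557,.0895,.09]))
    o.append(cv2.resize(im[v-20:v+20,u-25:u+25],(400,320),interpolation=2))
a=np.hstack(o).astype(float);cv2.imwrite('pics/v.png',np.clip((a/255)**.6*255,0,255).astype('uint8'))
E
```

```text
(no output)
```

View pics/v.png

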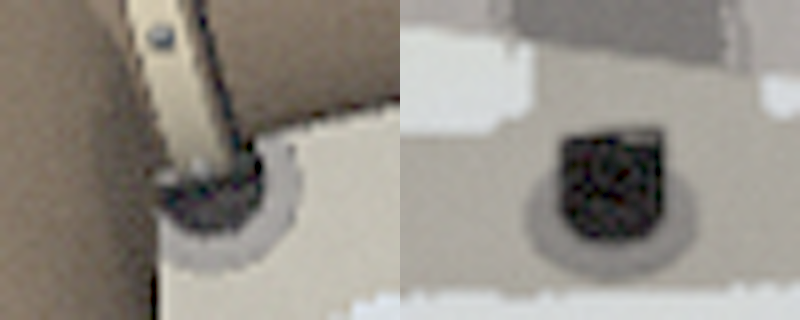

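The scene view shows the bar broadside with the tool clear of it, so the vent has stayed at the far stop. Now I'll go down onto the collar.

Call:
drive_tool(
  series=[
    [0.002,0.0012,0.02,0,1],
    [0,0,0.02,0,1],
    [0,0,0.02,0,1],
    [0,0,0.02,0,1],
    [0,0,0.0205,0,1],
  ],
  squeeze=35,
)

```text
time: 9.33
eef_pos: [0.5444, -0.0814, 0.1134]
ee_rot: [-2.548, 1.836, -0.001]
ft_force: [-0.4, 1.0, 0.0]
grip_width: 0.0877
finger_force: 0.0
```

Call:
drive_tool(
  series=[
    [0,0,0,0,0],
    [0,0,0,0,0],
    [0,0,0,0,0],
    [0,0,0,0,0],
    [0,0,0,0,0],
  ],
)

```text
time: 9.75
eef_pos: [0.545, -0.0817, 0.1154]
ee_rot: [-2.547, 1.836, -0.003]
ft_force: [0.0, -0.6, -0.2]
grip_width: 0.0598
finger_force: 0.0
```

Call:
drive_tool(
  series=[
    [0,0,0,0,0],
    [0,0,0,0,0],
    [0,0,0,0,0],
    [0,0,0,0,0],
    [0,0,0,0,0],
  ],
)

```text
time: 10.17
eef_pos: [0.5449, -0.0818, 0.115]
ee_rot: [-2.547, 1.837, -0.002]
ft_force: [-0.5, 1.3, 6.5]
grip_width: 0.0533
finger_force: 35.0
```

Call:
drive_tool(
  series=[
    [0,0,0.0005,4,0],
    [0,0,0,4,0],
    [0,0,0,4,0],
    [0,0,0,4,0],
    [0,0,0,4,0],
  ],
)

```text
time: 10.58
eef_pos: [0.5443, -0.0826, 0.1145]
ee_rot: [2.186, -2.255, 0.002]
ft_force: [0.0, -3.0, 4.9]
grip_width: 0.0538
finger_force: 35.0
```

Call:
drive_tool(
  series=[
    [0,0,0.0005,3,0],
    [0,0,0,3,0],
    [0,0,0,3,0],
    [0,0,0,0,0],
    [0,0,0,0,0],
  ],
)

```text
time: 11.0
eef_pos: [0.5438, -0.082, 0.1128]
ee_rot: [2.008, -2.415, -0.001]
ft_force: [-0.1, -0.6, -0.4]
grip_width: 0.0537
finger_force: 35.0
```

Force has dropped to zero and the collar is sinking, so the keyway is probably found. I'll push down gently.

Call:
drive_tool(
  series=[
    [0,0,0.0007,0,0],
    [0,0,0.0007,0,0],
    [0,0,0.0006,0,0],
    [0,0,0,0,0],
    [0,0,0,0,0],
  ],
)

```text
time: 11.42
eef_pos: [0.5441, -0.0819, 0.1109]
ee_rot: [2.007, -2.417, -0.0]
ft_force: [0.4, 0.6, -2.2]
grip_width: 0.0539
finger_force: 35.0
```

Call:
drive_tool(
  series=[
    [0,0,0.001,1.5,0],
    [0,0,0.001,1.5,0],
    [0,0,0.001,0,0],
    [0,0,0.0,0,0],
    [0,0,0,0,0],
  ],
)

```text
time: 11.83
eef_pos: [0.5445, -0.0819, 0.1084]
ee_rot: [-1.944, 2.467, -0.001]
ft_force: [-0.8, -0.3, 2.9]
grip_width: 0.0536
finger_force: 35.0
```

Call:
drive_tool(
  series=[
    [0,0,0.001,0,0],
    [0,0,0.001,0,0],
    [0,0,0,0,0],
    [0,0,0,0,0],
    [0,0,0,0,0],
  ],
)

```text
time: 12.25
eef_pos: [0.5445, -0.0819, 0.1063]
ee_rot: [-1.943, 2.468, -0.001]
ft_force: [-1.0, -0.6, 4.8]
grip_width: 0.0537
finger_force: 35.0
```

Call:
drive_tool(
  series=[
    [0,0,0.001,0,0],
    [0,0,0.001,0,0],
    [0,0,0.001,0,0],
    [0,0,0,0,0],
    [0,0,0,0,0],
  ],
  squeeze=45,
)

```text
time: 12.67
eef_pos: [0.5445, -0.0819, 0.1052]
ee_rot: [-1.943, 2.467, -0.002]
ft_force: [-7.3, 2.9, 22.9]
grip_width: 0.0534
finger_force: 45.0
```

Call:
drive_tool(
  series=[
    [0,0,0.0005,0,0],
    [0,0,0.0005,0,0],
    [0,0,0,0,0],
    [0,0,0,0,0],
    [0,0,0,0,0],
  ],
)

```text
time: 13.08
eef_pos: [0.5445, -0.0819, 0.1052]
ee_rot: [-1.943, 2.467, -0.002]
ft_force: [-12.0, 5.3, 31.3]
grip_width: 0.0535
finger_force: 45.0
```

Call:
drive_tool(
  series=[
    [0,0,-0.0005,0,0],
    [0,0,-0.0003,0,0],
    [0,0,0,0,0],
    [0,0,0,0,0],
    [0,0,0,0,0],
  ],
)

```text
time: 13.5
eef_pos: [0.5444, -0.0819, 0.1051]
ee_rot: [-1.943, 2.467, -0.002]
ft_force: [-8.5, 3.4, 24.7]
grip_width: 0.0533
finger_force: 45.0
```

```bash
python3 - <<'E'
from h import *
s=readout.get_state();print(s['time'],s['eef_pos'],s['ft_force'],s['ft_torque'],s['grip_width'])
im=eyes.capture('scene');u,v=map(int,proj(eyes.calibration('scene'),[.545,-.04,.09]))
a=cv2.resize(im[v-35:v+35,u-50:u+80],None,fx=6,fy=6,interpolation=2).astype(float)
cv2.imwrite('pics/f.png',np.clip((a/255)**.6*255,0,255).astype('uint8'))
E
```

```text
13.5 [ 0.54441576 -0.08190942  0.10514351] [-8.45668444  3.36535842 24.67639288] [ 1.31910384  3.28257692 -0.09304339] 0.05327936633061977
```

View pics/f.png

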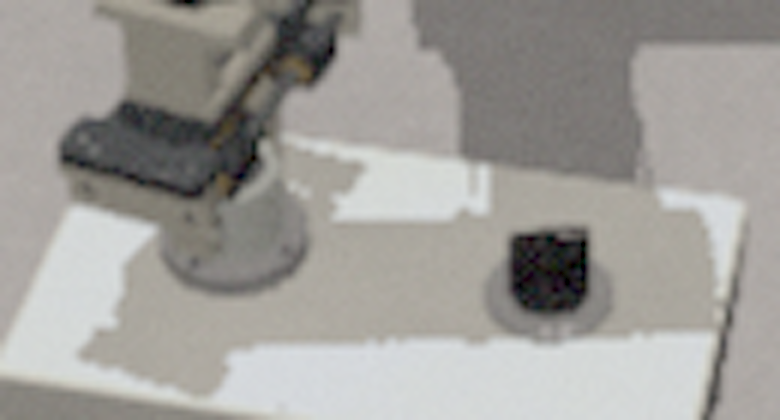

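The collar sits flush on the flange with no gap (around (245,260) in the crop), and the vent bar is still broadside. I'm handing in.

```bash
python3 -c "
from bench import robot;print(robot.job_done())"
```

```text
the job is handed in; nothing more can be done
None
```

I turned the vent selector clockwise to its far stop, then keyed the collar over the pin and pushed it about 10 mm down, flush on the flange. I handed in at 13.5 s, still holding it down with about 25 N; the other objects were left alone, and the hand-in call gave no verdict.

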